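# Put the calibration weights back on their stand in order of size

### The arm

A 6-joint arm with a two-finger parallel gripper is mounted at the origin on a cart in front of the work surface, level with it; the furniture and walls round the work are solid. World frame = base frame: x ahead of the robot, y to its left, z up, the work surface at z = 0. Lengths are in m, angles in rad, forces in N, time in s.
With the tool pointing down it reaches from about 0.325 to 0.775 m from the base axis. Payload 9.3 kg.
Tool frame: the origin (TCP) lies on the centre line of the jaws, within the pads' length; the fingertips stand 14 mm ahead of it and the grasp point (between the pads) lies 5 mm behind it (r.tcp_to_tips is the distance from the TCP to the fingertips, in m); z points along the fingers, y is the line along which they close (so a half turn about z gives the same grasp; the last joint's range is limited). The gripper opens to 85 mm and grips with 20 to 120 N. Pads are 22 mm wide; open, the fingers measure 114 mm over their backs; the gripper's body (76 mm by 85 mm) begins 54 mm behind the grasp point. The pads swing forward as they close: fully open they stand 13 mm farther back than shut.
Start: joints at [-1.331, 0.259, 0.021, 1.334, 0, 1.418], TCP at [0.211, -0.508, 0.245] pointing down, gripper open.
Joint ranges: [-3.04, 3.04], [-0.91, 1.82], [-1.04, 1.36], [-1.92, 1.95], [-1.52, 1.45], [-3.14, 3.14]. Speed limits (rad/s): [2.22, 2.22, 2.79, 3.14, 3.14, 3.14].

### API

Orientations are given as a unit quaternion [w, x, y, z].
In Python, from workcell import telemetry, vision, r gives the robot as it stands. The module is installed in compiled form; this text tells all that it offers.
- The arm moves only by the shell command python3 -m inch 'ROWS' [FORCE]. ROWS is text: rows parted by semicolons, each of 5 numbers parted by spaces: the shift along the tool's x, y, z in units of 40 mm (1.0 is 40 mm), then the turn about the tool's z in units of 5 degrees (1.0 is 5 degrees), then the opening, from 0 (shut) to 1 (fully open). In form: dx dy dz yaw gripper; .... A call has exactly 10 rows; each row is the pose to reach, as a shift and turn from the pose commanded when the call began, along the tool's axes at that moment; what a row does not reach only later rows make up. A row lasts 1/8 s, in which the tool goes at most 62.5 mm and 10.7 degrees, less where a joint would pass 70% of its speed; a pose out of reach is approached as far as the arm can. A call with a gripper value outside its range is refused whole. The fingers move at their own pace and stop on an object; FORCE is the grip in N (left out, the last holds). Time passes only in rows, so rows that repeat a pose let the fingers close, or fill a call up. It gives the time, the measured TCP pose, the force, the opening and the grip force at its end, in the units of the state.
- telemetry.state(): the state, without advancing time (a new reading comes with each control period).
- vision.grab_frame(name): name is "scene" or "top" or "wrist"; returns a dict with "image" (480x640x3 uint8, red, green, blue), "mtx" (3x3 intrinsics, pixels), "world_to_cam" (4x4, takes a point from world to camera coordinates). Camera axes: x right, y up, looking along -z (the intrinsics and any distortion apply to the point x, -y, -z); pixel columns grow to the right and rows downward; lengths in m; the calibration is good to about 2 mm. A picture is of the moment at which its call begins. There is no depth.
- r.finish_job(): hands the job in; it is judged then, once.
The state is a dict: "t": time; "joint_positions": joint angles; "joint_velocities": joint speeds; "joint_torque": joint torques, N m; "position": TCP position; "tcp_rot": TCP orientation; "ft_force": force on the tool from outside, world axes, zero at the start; "ft_torque": the same for the moment, N m; "width": opening from 0.0 (shut) to 1.0 (fully open); "grip_force": force on a finger pad.
Only numpy, scipy, OpenCV 4.12 (cv2) and the standard library are available. Lean on these libraries where they do the work, as an engineer would, in place of code of your own. Each camera call takes 0.05 s, during which the arm holds its last target. There are 200 camera calls.

### The job

Put the four knobbed calibration weights on the wooden stand in order of size, each standing upright in the middle of its own round felt mark: the largest on the mark at the end with the red button, then the next smaller one beside it, and so on down to the smallest at the other end. Leave the rubber stopper where it stands.

Things in the scene. Friction and masses are not known exactly. Their poses are not given: they have to be found in the camera images.
- weight_xl: steel-grey knobbed calibration weight, largest of the four: body 40 mm in diameter, 58 mm high over its knob, about 400 g; the plain round body reaches up to 34 mm above the foot; origin at the centre of its underside, z up. Stands loose on a flat dark mat 3 mm thick on the worktop
- weight_l: brass-yellow knobbed calibration weight, second largest: body 32 mm in diameter, 46 mm high over its knob, about 200 g; the body reaches up to about 26 mm above the foot; origin at the centre of its underside, z up. Stands loose on a flat dark mat 3 mm thick on the worktop
- weight_m: steel-grey knobbed calibration weight, third in size: body 26 mm in diameter, 36 mm high over its knob, about 100 g; the body reaches up to about 20 mm above the foot; origin at the centre of its underside, z up. Stands loose on a flat dark mat 3 mm thick on the worktop
- weight_s: brass-yellow knobbed calibration weight, smallest: body 20 mm in diameter, 27 mm high over its knob, about 50 g; the body reaches up to about 15 mm above the foot; origin at the centre of its underside, z up. Stands loose on a flat dark mat 3 mm thick on the worktop
- mark_a: dark green round felt mark, 54 mm across, an end mark on the fixed wooden stand (70 x 330 mm, top 14 mm above the worktop). The marks lie in a straight row a, b, c, d along the stand, 72 mm apart; origin at the centre of the mark, 3 mm below the felt's upper face, which is 15 mm above the worktop; its y axis lies along the row
- mark_b: dark green round felt mark, 54 mm across, the mark next to mark_a on the fixed wooden stand (70 x 330 mm, top 14 mm above the worktop). The marks lie in a straight row a, b, c, d along the stand, 72 mm apart; origin at the centre of the mark, 3 mm below the felt's upper face, which is 15 mm above the worktop; its y axis lies along the row
- mark_c: dark green round felt mark, 54 mm across, the mark between mark_b and mark_d on the fixed wooden stand (70 x 330 mm, top 14 mm above the worktop). The marks lie in a straight row a, b, c, d along the stand, 72 mm apart; origin at the centre of the mark, 3 mm below the felt's upper face, which is 15 mm above the worktop; its y axis lies along the row
- mark_d: dark green round felt mark, 54 mm across, the end mark farthest from mark_a on the fixed wooden stand (70 x 330 mm, top 14 mm above the worktop). The marks lie in a straight row a, b, c, d along the stand, 72 mm apart; origin at the centre of the mark, 3 mm below the felt's upper face, which is 15 mm above the worktop; its y axis lies along the row
- red_button: small fixed red button, 18 mm across and 8 mm high, on top of one end of the wooden stand, in line with the marks, 41 mm beyond the centre of the end mark: it shows the end for the largest weight (a grey button like it is at the other end); origin at the centre of its underside
- stopper: loose red-brown rubber stopper, a plain tapered plug 31 mm across and 26 mm high that stands among the weights and is not one of them; origin at the centre of its underside

How it is judged:
At the end, for the whole second after the job is handed in: Each weight stands upright (within 0.1 rad) and at rest on its own felt mark, its centre within 12 mm of the mark's centre; from the red-button end the order is largest, second, third, smallest (((horizontal distance between red_button and mark_a below 0.1 m and horizontal distance between weight_xl and mark_a below 0.012 m and z of weight_xl in the frame of mark_a between 0 and 0.007 m and horizontal distance between weight_l and mark_b below 0.012 m and z of weight_l in the frame of mark_b between 0 and 0.007 m and horizontal distance between weight_m and mark_c below 0.012 m and z of weight_m in the frame of mark_c between 0 and 0.007 m and horizontal distance between weight_s and mark_d below 0.012 m and z of weight_s in the frame of mark_d between 0 and 0.007 m) or (horizontal distance between red_button and mark_d below 0.1 m and horizontal distance between weight_xl and mark_d below 0.012 m and z of weight_xl in the frame of mark_d between 0 and 0.007 m and horizontal distance between weight_l and mark_c below 0.012 m and z of weight_l in the frame of mark_c between 0 and 0.007 m and horizontal distance between weight_m and mark_b below 0.012 m and z of weight_m in the frame of mark_b between 0 and 0.007 m and horizontal distance between weight_s and mark_a below 0.012 m and z of weight_s in the frame of mark_a between 0 and 0.007 m)) and angle between each of weight_xl, weight_l, weight_m, weight_s's own z axis and vertical below 0.1 rad and linear speed of each of weight_xl, weight_l, weight_m, weight_s below 0.02 m/s); the robot touches nothing.
It fails at once if the rubber stopper is shifted by more than 30 mm from its starting place, or knocked over (distance of stopper from where it was at the start of the episode above 0.03 m or angle between stopper's own z axis and vertical above 0.5 rad).
It also fails if it takes over 96 s, if anything falls off the work surface, if the arm or the gripper's body presses on something with over 40 N, if the wrist force passes 120 N, or if a joint passes its speed limit or range.

## Working session

There is one attempt and no reset: what is moved stays moved. The work goes in short steps, Python scripts to look and compute and a shell command to move; the robot and the scene stay as the last step left them, time stands still between calls to the robot, and variables do not carry over. Pictures are saved under pics/ and viewed, at most 14 in all, crops included, and the job is handed in when it is done.

```bash
mkdir -p pics; python3 - <<'E'
from workcell import telemetry, vision, r
import cv2
for n in ("top","scene"):
    f=vision.grab_frame(n); cv2.imwrite(f"pics/{n}0.png",f["image"][:,:,::-1]); print(n,f["mtx"].tolist(),f["world_to_cam"].round(4).tolist(),f.keys())
print(telemetry.state(), r.tcp_to_tips)
E
```

```text
top [[532.7623641361639, 0.0, 322.8589342247388], [0.0, 532.7623641361639, 240.2825564072135], [0.0, 0.0, 1.0]] [[-0.0038, -0.9998, 0.0183, -0.2041], [0.9964, -0.0022, 0.0852, -0.5209], [-0.0852, 0.0186, 0.9962, -0.839], [0.0, 0.0, 0.0, 1.0]] dict_keys(['image', 'mtx', 'world_to_cam'])
scene [[529.1122501247849, 0.0, 315.67900029557995], [0.0, 529.1122501247849, 235.03595051500972], [0.0, 0.0, 1.0]] [[0.6713, -0.7408, -0.0234, -0.4728], [0.3433, 0.2829, 0.8956, -0.1487], [-0.6568, -0.6093, 0.4442, -0.6718], [0.0, 0.0, 0.0, 1.0]] dict_keys(['image', 'mtx', 'world_to_cam'])
{'t': 0.1, 'joint_positions': array([-1.33058003e+00,  2.59142043e-01,  2.08365211e-02,  1.33368215e+00,
        3.52172933e-05,  1.41823438e+00]), 'joint_velocities': array([ 2.60197028e-04,  5.98888859e-04,  2.18967721e-03, -2.68399930e-04,
       -6.20742545e-04, -2.55609567e-05]), 'joint_torque': array([ 5.45734627e-03, -5.56693590e+01,  3.45068693e+01,  1.17105743e-02,
       -1.55287771e-04, -1.55245800e-05]), 'position': array([ 0.21048589, -0.50788468,  0.24472282]), 'tcp_rot': array([-5.95872975e-04,  9.80777386e-01,  1.95129096e-01, -8.50659396e-06]), 'ft_force': array([-0.36817244, -0.42111435,  0.26727337]), 'ft_torque': array([-0.00479839,  0.02187385,  0.01300358]), 'grip_force': 0.0, 'width': 0.9993930631550814} 0.014
```

View pics/top0.png

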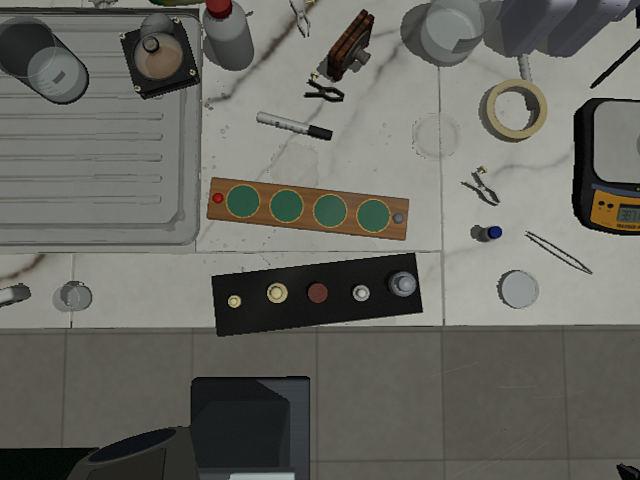

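View pics/scene0.png

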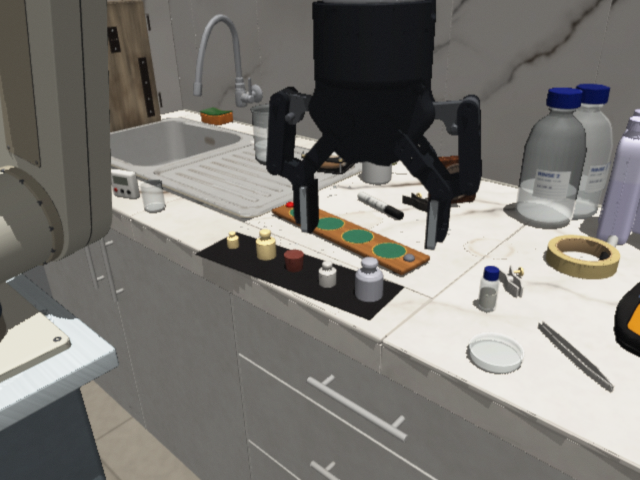

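The top view shows the mat row left to right: s (235,301), l (278,293), stopper (317,292), m (361,292) and xl (403,283). The marks are at (243,201), (287,206), (330,211) and (374,216), with the red button at (218,198). The scene view confirms this and shows the gripper hanging in front of the row.

```bash
cat > h.py <<'E'
from workcell import telemetry, vision, r
import cv2, numpy as np
def ray(f,u,v,z):
    M=f["world_to_cam"]; R,t=M[:3,:3],M[:3,3]; K=f["mtx"]
    d=np.linalg.inv(K)@[u,v,1]; d=R.T@(d*[1,-1,-1]); c=-R.T@t
    return c+d*(z-c[2])/d[2]
def blobs(mask,amin=40):
    n,_,s,c=cv2.connectedComponentsWithStats(mask.astype(np.uint8))
    return [(c[i],s[i]) for i in range(1,n) if s[i][4]>=amin]
def tool():
    s=telemetry.state(); return s["position"],s["tcp_rot"]
E
python3 - <<'E'
from h import *
f=vision.grab_frame("top"); hsv=cv2.cvtColor(f["image"],cv2.COLOR_RGB2HSV)
H,S,V=[hsv[...,i].astype(int) for i in range(3)]
g=(H>60)&(H<95)&(S>80)&(V>40); g[:170]=0;g[245:]=0;g[:,:205]=0;g[:,415:]=0
for c,s in blobs(g): print("mark",c.round(1),s[2:5],ray(f,*c,.015).round(4))
# keep inside the mat: hull of the dark region
d=(V<45); d[:250]=0; d[340:]=0; d[:,:205]=0; d[:,425:]=0
cn=max(cv2.findContours(d.astype(np.uint8),0,2)[0],key=cv2.contourArea)
m=np.zeros(V.shape,np.uint8); cv2.fillConvexPoly(m,cv2.convexHull(cn),1); m=cv2.erode(m,np.ones((5,5)))
for c,s in blobs((m>0)&(V>60)): print("obj",c.round(1),s,ray(f,*c,.02).round(4))
x=f["image"][170:345,200:425]; cv2.imwrite("pics/crop1.png",cv2.resize(x[:,:,::-1],None,fx=3.4,fy=3.4,interpolation=2))
E
```

```text
mark [242.7 200.6] [ 31  31 754] [ 0.5868 -0.0744  0.015 ]
mark [286.2 205.4] [ 31  31 751] [ 0.5788 -0.1458  0.015 ]
mark [329.6 210.3] [ 31  31 738] [ 0.5706 -0.2171  0.015 ]
mark [373.2 215.1] [ 31  31 746] [ 0.5625 -0.2888  0.015 ]
obj [403.9 284.1] [391 272  25  25 435] [ 0.4491 -0.3368  0.02  ]
obj [277.  292.6] [267 283  21  20 334] [ 0.4362 -0.1315  0.02  ]
obj [317.3 292.7] [308 284  20  19 291] [ 0.4357 -0.1964  0.02  ]
obj [361.  292.7] [353 285  17  16 210] [ 0.4355 -0.2671  0.02  ]
obj [234.1 301. ] [228 295  13  13 140] [ 0.4231 -0.0626  0.02  ]
```

View pics/crop1.png

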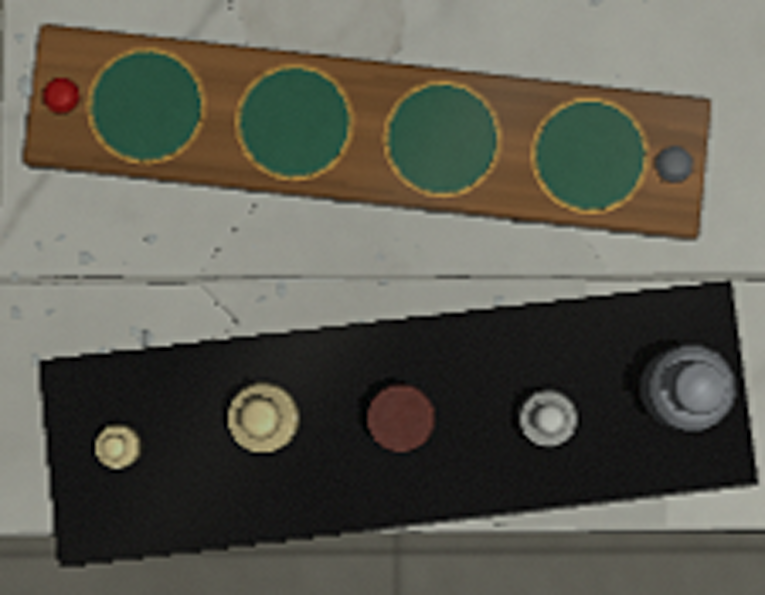

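The crop agrees with the blob centres. I'll go above weight_xl with the jaws closing along world x.

```bash
python3 -m inch '0.6 -0.15 0.2 -1.5 1; 1.6 -0.4 0.6 -3.2 1; 2.8 -0.7 1.1 -5 1; 4 -1 1.6 -6.8 1; 5.2 -1.25 2 -8.6 1; 6.2 -1.5 2.4 -10.4 1; 6.8 -1.65 2.7 -12 1; 7.17 -1.71 3 -13.5 1; 7.17 -1.71 3 -13.5 1; 7.17 -1.71 3 -13.5 1' 40; python3 -c "
from h import *
print(tool(),telemetry.state()['joint_positions'].round(2)); f=vision.grab_frame('wrist'); cv2.imwrite('pics/w1.png',f['image'][:,:,::-1])"
```

```text
t: 1.4
position: [0.449, -0.3355, 0.1256]
tcp_rot: [0.0, 0.708, 0.706, -0.0]
ft_force: [0.4, 0.1, 0.7]
width: 0.998
grip_force: 0.0
(array([ 0.44898989, -0.33548041,  0.12555648]), array([ 7.98123328e-06,  7.08112930e-01,  7.06099192e-01, -9.78434320e-05])) [-0.79  0.34 -0.18  1.05 -0.    0.78]
```

View pics/w1.png

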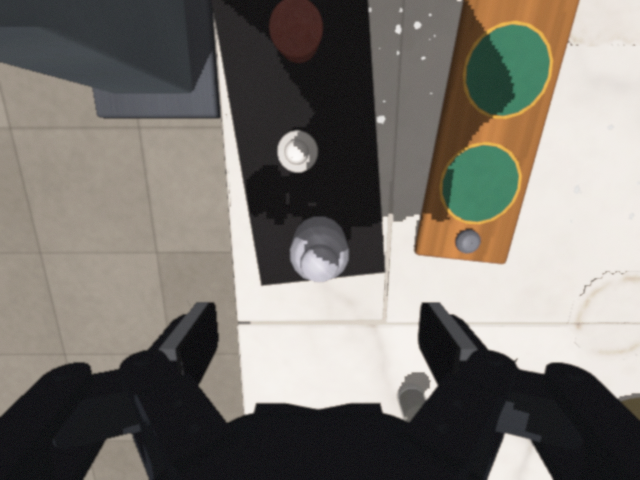

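The wrist view shows weight_xl at (320,250), on the jaws' centre line, so I'll descend and grip.

```bash
python3 -m inch '0 0 0.7 0 1; 0 0 1.4 0 1; 0 0 2 0 1; 0 0 2.34 0 1; 0 0 2.34 0 1; 0 0 2.34 0 0; 0 0 2.34 0 0; 0 0 2.34 0 0; 0 0 2.34 0 0; 0 0 2.34 0 0' 40
```

```text
t: 2.7
position: [0.4497, -0.3354, 0.0326]
tcp_rot: [0.001, 0.707, 0.707, 0.0]
ft_force: [-0.0, 1.1, 6.3]
width: 0.445
grip_force: 40.0
```

```bash
python3 -m inch '0 0 -0.6 0 0; 0 0 -1.3 0 0; 0.6 0.3 -1.8 0 0; 1.7 0.9 -1.8 0 0; 3 1.6 -1.8 0 0; 4.2 2.25 -1.8 0 0; 5.3 2.8 -1.8 0 0; 6.1 3.25 -1.8 0 0; 6.53 3.45 -1.8 0 0; 6.53 3.45 -1.8 0 0'; python3 -c "
from h import *
f=vision.grab_frame('scene'); cv2.imwrite('pics/s1.png',f['image'][:,:,::-1])"
```

```text
t: 3.95
position: [0.5873, -0.073, 0.1033]
tcp_rot: [-0.0, 0.706, 0.708, -0.0]
ft_force: [0.3, -0.3, -3.6]
width: 0.445
grip_force: 41.9
```

View pics/s1.png

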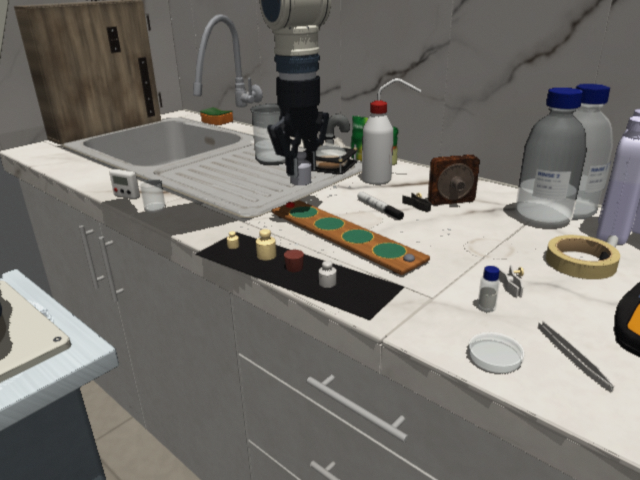

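weight_xl is held, at about (303,172), above the red end. I'll lower it, release and rise.

```bash
python3 -m inch '0 0 0.4 0 0; 0 0 0.9 0 0; 0 0 1.25 0 0; 0 0 1.4 0 0; 0 0 1.47 0 0; 0 0 1.47 0 0; 0 0 1.47 0 0; 0 0 1.47 0 0.8; 0 0 1.47 0 0.9; 0 0 1.47 0 1'; python3 -c "
from h import *
print(telemetry.state()['width'])"
```

```text
t: 5.25
position: [0.5874, -0.074, 0.0452]
tcp_rot: [0.0, 0.707, 0.707, 0.0]
ft_force: [-0.1, 0.3, 0.2]
width: 1.001
grip_force: 0.0
1.0013000323560561
```

```bash
python3 -m inch '0 0 -1 0 1; 0 0 -2 0 1; -0.4 -1 -2 0 1; -0.8 -2.1 -2 0 1; -1.2 -3.2 -2 0 1; -1.44 -3.78 -2 0 1; -1.44 -3.78 -1.3 0 1; -1.44 -3.78 -0.4 0 1; -1.44 -3.78 0.3 0 1; -1.44 -3.78 0.48 0 1'; python3 -m inch '0 0 0 0 1; 0 0 0 0 0; 0 0 0 0 0; 0 0 0 0 0; 0 0 0 0 0; 0 0 0 0 0; 0 0 -0.6 0 0; 0 0 -1.3 0 0; 0 0 -1.8 0 0; 0 0 -1.8 0 0'
```

```text
t: 6.5
position: [0.4353, -0.1312, 0.0246]
tcp_rot: [-0.001, 0.707, 0.707, -0.0]
ft_force: [-0.4, -0.8, 0.0]
width: 1.002
grip_force: 0.0
t: 7.75
position: [0.4367, -0.1318, 0.0987]
tcp_rot: [0.001, 0.707, 0.707, 0.0]
ft_force: [0.8, -0.5, -4.0]
width: 0.357
grip_force: 40.7
```

```bash
python3 -m inch '-0.1 0.7 0 0 0; -0.2 1.8 0 0 0; -0.3 2.9 0 0 0; -0.35 3.57 0 0 0; -0.35 3.57 0.4 0 0; -0.35 3.57 0.9 0 0; -0.35 3.57 1.25 0 0; -0.35 3.57 1.4 0 0; -0.35 3.57 1.49 0 0; -0.35 3.57 1.49 0 0'; python3 -m inch '0 0 0 0 0; 0 0 0 0 0; 0 0 0 0 0.8; 0 0 0 0 0.9; 0 0 0 0 1; 0 0 0 0 1; 0 0 -0.5 0 1; 0 0 -1.2 0 1; 0 0 -2 0 1; 0 0 -2 0 1'
```

```text
t: 9.0
position: [0.579, -0.1457, 0.0387]
tcp_rot: [0.0, 0.707, 0.707, 0.0]
ft_force: [-0.5, 0.2, -2.1]
width: 0.353
grip_force: 40.7
t: 10.25
position: [0.5801, -0.146, 0.1206]
tcp_rot: [0.002, 0.707, 0.707, 0.001]
ft_force: [-0.7, -0.4, -0.3]
width: 1.005
grip_force: 0.0
```

```bash
python3 -m inch '-0.4 -0.5 0 0 1; -1.2 -1.4 0 0 1; -2.1 -2.5 0 0 1; -2.8 -3.3 0 0 1; -3.03 -3.59 0 0 1; -3.03 -3.59 0.5 0 1; -3.03 -3.59 1.2 0 1; -3.03 -3.59 1.9 0 1; -3.03 -3.59 2.3 0 1; -3.03 -3.59 2.4 0 1'; python3 -m inch '0 0 0 0 1; 0 0 0 0 0; 0 0 0 0 0; 0 0 0 0 0; 0 0 0 0 0; 0 0 0 0 0; 0 0 -0.6 0 0; 0 0 -1.3 0 0; 0 0 -1.8 0 0; 0 0 -1.8 0 0'
```

```text
t: 11.5
position: [0.4351, -0.2659, 0.0208]
tcp_rot: [-0.001, 0.707, 0.707, 0.0]
ft_force: [0.0, 0.2, 0.4]
width: 1.002
grip_force: 0.0
t: 12.75
position: [0.4358, -0.2672, 0.0951]
tcp_rot: [0.001, 0.707, 0.707, 0.0]
ft_force: [0.4, -0.7, -1.5]
width: 0.283
grip_force: 39.7
```

```bash
python3 -m inch '0.2 0.6 0 0 0; 0.6 1.7 0 0 0; 1 2.8 0 0 0; 1.25 3.38 0 0 0; 1.25 3.38 0.4 0 0; 1.25 3.38 0.9 0 0; 1.25 3.38 1.25 0 0; 1.25 3.38 1.4 0 0; 1.25 3.38 1.49 0 0; 1.25 3.38 1.49 0 0'; python3 -m inch '0 0 0 0 0; 0 0 0 0 0; 0 0 0 0 0.8; 0 0 0 0 0.9; 0 0 0 0 1; 0 0 0 0 1; 0 0 -0.5 0 1; 0 0 -1.2 0 1; 0 0 -2 0 1; 0 0 -2 0 1'
```

```text
t: 14.0
position: [0.5706, -0.217, 0.035]
tcp_rot: [0.0, 0.707, 0.707, 0.0]
ft_force: [-0.0, -0.3, -0.7]
width: 0.279
grip_force: 39.8
t: 15.25
position: [0.5717, -0.2173, 0.117]
tcp_rot: [0.002, 0.707, 0.707, 0.001]
ft_force: [0.3, 0.3, -0.0]
width: 1.004
grip_force: 0.0
```

```bash
python3 -m inch '0.5 -0.5 0 0 1; 1.4 -1.35 0 0 1; 2.4 -2.3 0 0 1; 3.4 -3.2 0 0 1; 3.86 -3.69 0 0 1; 3.86 -3.69 0.5 0 1; 3.86 -3.69 1.2 0 1; 3.86 -3.69 1.9 0 1; 3.86 -3.69 2.25 0 1; 3.86 -3.69 2.34 0 1'; python3 -m inch '0 0 0 0 1; 0 0 0 0 0; 0 0 0 0 0; 0 0 0 0 0; 0 0 0 0 0; 0 0 0 0 0; 0 0 -0.6 0 0; 0 0 -1.3 0 0; 0 0 -1.8 0 0; 0 0 -1.8 0 0'; python3 -c "
from h import *
f=vision.grab_frame('scene'); cv2.imwrite('pics/s2.png',f['image'][:,:,::-1])"
```

```text
t: 16.5
position: [0.4219, -0.062, 0.0197]
tcp_rot: [-0.001, 0.707, 0.707, -0.001]
ft_force: [0.8, -0.1, 0.9]
width: 1.001
grip_force: 0.0
t: 17.75
position: [0.4236, -0.0626, 0.0939]
tcp_rot: [0.001, 0.707, 0.707, 0.001]
ft_force: [-0.4, 0.0, -0.6]
width: 0.207
grip_force: 39.5
```

View pics/s2.png

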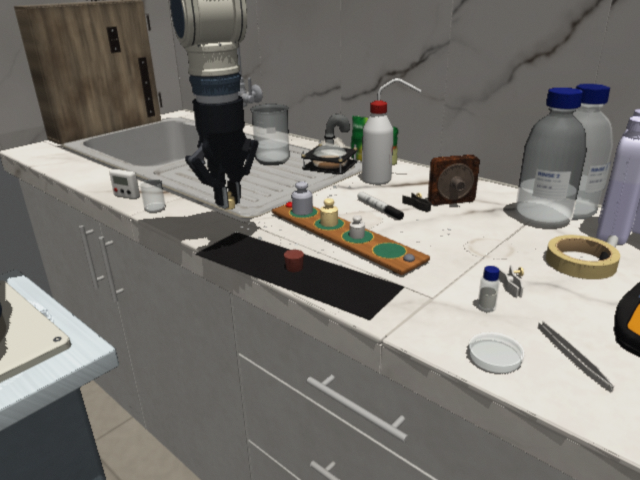

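Three weights stand on their marks: xl (303,203), l (329,217), m (357,230). The stopper is untouched at (294,261), and s is in the jaws. Next it goes to the last mark.

```bash
python3 -m inch '-0.6 0.1 0 0 0; -1.7 0.4 0 0 0; -3 0.9 0 0 0; -4.2 1.6 0 0 0; -5.1 2.5 0 0 0; -5.66 3.3 0 0 0; -5.66 3.49 0 0 0; -5.66 3.49 0.4 0 0; -5.66 3.49 0.9 0 0; -5.66 3.49 1.25 0 0'; python3 -m inch '0 0 0.15 0 0; 0 0 0.24 0 0; 0 0 0.24 0 0; 0 0 0.24 0 0; 0 0 0.24 0 0.8; 0 0 0.24 0 0.9; 0 0 0.24 0 1; 0 0 0.24 0 1; 0 0 -0.5 0 1; 0 0 -1.2 0 1'; python3 -m inch '0 0 -1 0 1; 0 -1 -1.5 0 1; 0 -2 -1.5 0 1; 0 -3 -1.5 0 1; 0 -4 -1.5 0 1; 0 -5 -1.5 0 1; 0 -5 -1.5 0 1; 0 -5 -1.5 0 1; 0 -5 -1.5 0 1; 0 -5 -1.5 0 1'; python3 - <<'E'
from h import *
f=vision.grab_frame("top"); x=f["image"][170:345,200:425]; cv2.imwrite("pics/crop2.png",cv2.resize(x[:,:,::-1],None,fx=3.4,fy=3.4,interpolation=2))
f=vision.grab_frame("scene"); x=f["image"][170:290,260:440]; cv2.imwrite("pics/crop3.png",cv2.resize(x[:,:,::-1],None,fx=4,fy=4,interpolation=2))
E
```

```text
t: 19.05
position: [0.561, -0.2873, 0.041]
tcp_rot: [-0.001, 0.707, 0.707, -0.0]
ft_force: [0.3, 0.1, -0.9]
width: 0.208
grip_force: 39.5
t: 20.3
position: [0.5624, -0.2886, 0.0914]
tcp_rot: [-0.0, 0.707, 0.707, -0.0]
ft_force: [-1.1, -0.2, -1.0]
width: 0.999
grip_force: 0.0
t: 21.55
position: [0.3631, -0.2887, 0.1507]
tcp_rot: [-0.0, 0.707, 0.707, 0.0]
ft_force: [0.3, -0.4, 0.5]
width: 1.0
grip_force: 0.0
```

View pics/crop2.png

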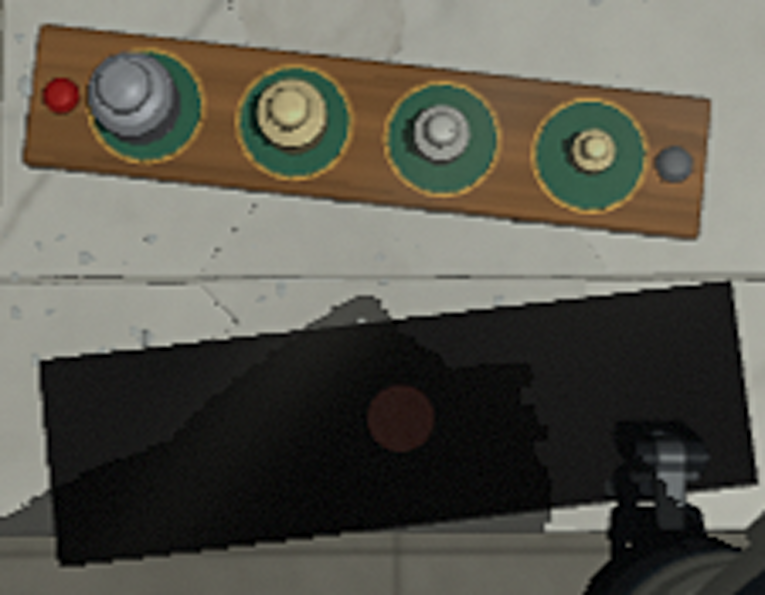

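View pics/crop3.png

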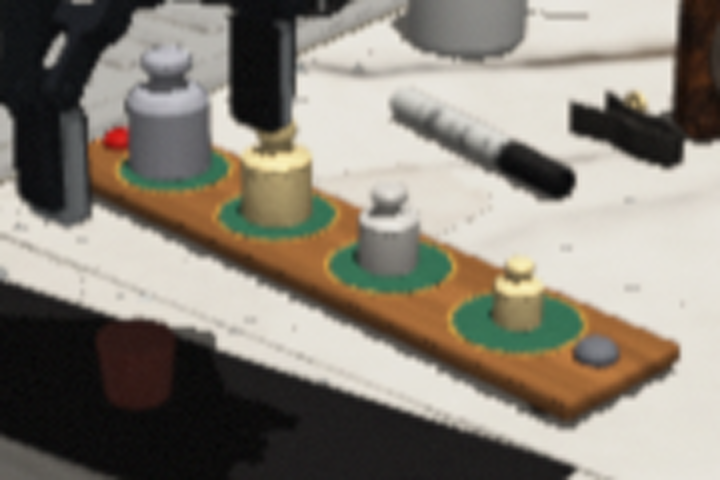

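The top crop shows all four in order on their marks, and the scene crop shows them upright. The xl looks slightly left of centre, so I'll measure all four.

```bash
python3 - <<'E'
from h import *
f=vision.grab_frame("top"); hsv=cv2.cvtColor(f["image"],cv2.COLOR_RGB2HSV)
H,S,V=[hsv[...,i].astype(int) for i in range(3)]
marks=[(.5868,-.0744),(.5788,-.1458),(.5706,-.2171),(.5625,-.2888)]
K=f["mtx"];M=f["world_to_cam"]
for (x,y),h,b in zip(marks,(.058,.046,.036,.027),(.034,.026,.020,.015)):
    p=M[:3,:3]@[x,y,.015]+M[:3,3]; p=K@(p*[1,-1,-1]); u,v=p[:2]/p[2]
    yy,xx=np.mgrid[:480,:640]; near=np.hypot(xx-u,yy-v)<19
    m=near&(V>70)&~((H>55)&(H<95)&(S>70))&~((H<22)&(S>110))
    c,s=max(blobs(m),key=lambda q:q[1][4]); P=ray(f,*c,.015+.55*h)
    print(c.round(1),s,P.round(4),np.round(1000*(P[:2]-[x,y]),1))
st=blobs((H<12)&(S>80)&(V>25)&(np.arange(480)[:,None]>270)&(np.arange(480)[:,None]<320),80)
for c,s in st: print("stopper?",c,s)
E
```

```text
[238.  197.4] [226 185  25  32 506] [ 0.5869 -0.0711  0.0469] [0.1 3.3]
[285.7 202.6] [276 193  21  21 334] [ 0.5794 -0.1463  0.0403] [ 0.6 -0.5]
[330.  208.5] [322 201  17  17 218] [ 0.5706 -0.2171  0.0348] [ 0. -0.]
[374.5 213.7] [368 207  14  15 135] [ 0.5629 -0.2894  0.0299] [ 0.4 -0.6]
stopper? [317.25925926 292.58249158] [308 283  20  20 297]
```

All four are within about 4 mm of their mark centres, against the 12 mm limit, and the stopper hasn't moved. The arm is clear, so I'm handing in.

```bash
python3 -c "
from workcell import r
print(r.finish_job())"
```

```text
the job is handed in; nothing more can be done
None
```

The job is handed in: all four weights stand upright on their felt marks in size order from the red button, each measured within about 4 mm of its mark's centre; the stopper did not move, and the arm's clock read about 22 s of the 96 s allowed (no verdict was returned).

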